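# Free and lift the tack-jar cap of unknown thread hand

## Task

The blue tack jar with the white cap is fixed in the wooden rack on the workbench. Turn the red-knobbed keeper off the cap until its arm faces the yellow mark and leave it there; then unscrew the white cap, which may be right- or left-handed, so try it both ways if need be to find which way it loosens. Lift the cap off level and finish while still holding it, directly above the jar and at least 5 cm clear of its mouth, and leave the other things on the bench where they lie.

Things in the scene. Friction and masses are not known exactly. Their poses are not given: they have to be found in the camera images.
- jar_rack: pale wooden board, 110 mm (its x) by 330 mm (its y), 18 mm thick, fixed to the bench; origin on the bench surface under the axis of the working jar, z up. On it: the blue working jar with white cap at x = y = 0; a steel post carrying the keeper at y = -110 mm; a fixed spare blue jar with a dummy grey cap (52 mm across, top 120 mm above the bench) at y = +125 mm, not to be opened
- jar_mouth (a point): centre of the working jar's mouth, on its axis, 115 mm above the bench. The jar is 68 mm across up to 83 mm above the bench, then a 26 mm neck. Its short quarter-turn (bayonet) thread is cut right- or left-handed from run to run; nothing outside shows which
- cap: white fluted round screw cap of the working jar, loose, about 35 g, 52 mm across, 31 mm high, red stripe on top from its centre along its +x; origin on its axis at its open lower edge, z up through its top. Shut, its origin is 89 mm and its top 120 mm above the bench, and its x axis lies within 3 degrees of the rack's x axis
- cap_top (a point): centre of the cap's top. Turned the wrong way the cap meets a hard stop after 3 to 10 degrees; the right way (either way seen from above) it turns easily and stays at its height. It lifts straight off when turned between 52 and 83 degrees from the rack's x axis, best at 68; a stop ends the turn near 83. Before that, lugs inside keep it from lifting
- keeper (a joint): angle (rad) of the keeper, a steel arm on a vertical hinge on the post. 0: arm along the rack's +y, over the cap; grows anticlockwise seen from above (towards the rack's -x side); stops at -0.3 and 1.75; stays where it is left, friction 0.06 N m. Arm 12 mm wide, 100 mm long, from 123.5 to 129.5 mm above the bench
- keeper_axis (a point): point on the keeper's hinge axis, fixed on the rack, 150 mm above the bench, at the top of the keeper's red bar knob: 16 mm thick, 40 mm long along the arm, centred on the axis, from 129.5 to 151 mm above the bench; grip it across its thickness from above
- keeper_tip (a point): red end of the keeper's arm, 100 mm from the hinge axis, 126.5 mm above the bench
- mark (a point): middle of the yellow end of the fixed index tab on the post, 100 mm from the hinge axis, 117 mm above the bench, on the side the keeper swings to (keeper joint about 1.0 to 1.35 rad); the tab reaches 127 mm from the axis. The keeper faces it when its red end lies right above it, a turn of less than 1.5 rad
- speed_square: flat orange plastic triangular speed square, 150 by 110 mm, 6 to 18 mm thick, lying loose; bystander
- tape_measure: yellow tape measure, 70 x 34 x 64 mm, standing loose; bystander
- screwdriver: green-handled screwdriver lying loose; bystander
- oil_can: red round can, 54 mm across, 110 mm high, standing loose; bystander
- offcut: pale wooden offcut, 120 x 45 x 38 mm, loose; bystander
- sanding_block: cork sanding block, 110 x 65 x 30 mm, loose; bystander
Things that resemble listed ones, but are neither listed nor needed, are in the scene too. Of the things like the cap, leave any that is pink; of the rest the smaller one is meant.

How it is judged:
By the outcome, as a careful person would: the job done as asked, in the order asked, and still so for the second after the job is handed in, while the arm keeps its last pose, push and grip.
It also fails if it takes over 50 s, if anything falls off the work surface, if the arm or the gripper's body presses on something with over 40 N, if the wrist force passes 120 N, or if a joint passes its speed limit or range.

## Robot

A 7-joint arm with a two-finger parallel gripper is mounted at the origin on the work surface. World frame = base frame: x ahead of the robot, y to its left, z up, the work surface at z = 0. Lengths are in m, angles in rad, forces in N, time in s.
With the tool pointing down it reaches from about 0.4 to 0.85 m from the base axis. Payload 10.4 kg.
Tool frame: the origin (TCP) lies midway between the tips of the shut fingers; the grasp point (between the pads) lies 19 mm behind it (r.tcp_to_grasp is the z of the grasp point in the tool frame, in m); z points along the fingers, x is the direction in which the jaws open and shut, and the axes are right-handed (so a half turn about z gives the same grasp; the last joint's range is limited). The gripper opens to 87 mm and grips with 3 to 60 N. Pads are 19 mm wide; open, the fingers measure 117 mm over their backs; the gripper's body (75 mm by 190 mm) begins 51 mm behind the grasp point.
Start: joints at [1.304, 0.332, -0.065, 1.46, 0.022, 1.35, -0.088], TCP at [0.151, -0.607, 0.223] pointing down, gripper open.
Joint ranges: [-2.6, 2.6], [-0.5, 2.12], [-1.47, 1.34], [0.16, 2.42], [-1.27, 4.41], [0.06, 2.06], [-2.6, 2.6]. Speed limits (rad/s): [2.22, 2.22, 2.79, 2.79, 3.14, 3.14, 3.14].

## Interface

Orientations are given as a unit quaternion [x, y, z, w].
In Python, from bench import r, camera, close_job gives the robot as it stands. The module is installed in compiled form; this text tells all that it offers.
- The arm moves only by the shell command python3 -m crank 'ROWS' [FORCE]. ROWS is JSON, a list of rows, each an object of numbers: "x", "y", "z": the shift along the tool's x, y, z scaled (see below); "ax", "ay", "az": the turn, a rotation vector about the tool's x, y, z scaled (see below); "claw": the closure, from -1 (fully open) to 1 (shut), so that 0 is half open. A call has exactly 5 rows; each row is the pose to reach, as a shift and turn from the pose commanded when the call began, along the tool's axes at that moment; what a row does not reach only later rows make up. The controller multiplies each number of a shift by 1 m and each number of a turn by 2 rad. A row lasts 1/12 s, in which the tool goes at most 41.7 mm and 7.16 degrees, less where a joint would pass 70% of its speed; a pose out of reach is approached as far as the arm can. A call with a number of a shift or a turn outside -1 to 1 is refused whole. A call with a gripper value outside its range is refused whole. The fingers move at their own pace and stop on an object; FORCE is the grip in N (left out, the last holds). Time passes only in rows, so rows that repeat a pose let the fingers close, or fill a call up. It gives the time, the measured TCP pose, the force and the opening at its end, in the units of the state.
- r.read_state(): the state, without advancing time (a new reading comes with each control period).
- camera(name): name is "scene" or "top" or "wrist"; returns a dict with "color" (420x560x3 uint8, blue, green, red), "fx", "fy", "cx", "cy" (pixels), "D" ([k1, k2, p1, p2, k3] as OpenCV has them; the pictures are not rectified), "eye" and "orientation" of the camera in the world. Camera axes: x right, y down, z forward; pixel columns grow to the right and rows downward; lengths in m; the calibration is good to about 2 mm. A picture is of the moment at which its call begins. There is no depth.
- close_job(): hands the job in, once; it reports no verdict.
The state is a dict: "time": time; "joint_positions": joint angles; "joint_vel": joint speeds; "joint_torque": joint torques, N m; "ee_pos": TCP position; "eef_rot": TCP orientation; "ft_force": force on the tool from outside, world axes, zero at the start; "torque": the same for the moment, N m; "width": finger opening in m.
Only numpy, scipy, OpenCV 4.12 (cv2) and the standard library are available. Lean on these libraries where they do the work, as an engineer would, in place of code of your own. Each camera call takes 0.05 s, during which the arm holds its last target. There are 200 camera calls.

## Working session

There is one attempt and no reset: what is moved stays moved. The work goes in short steps, Python scripts to look and compute and a shell command to move; the robot and the scene stay as the last step left them, time stands still between calls to the robot, and variables do not carry over. Pictures are saved under pics/ and viewed, about 8 in all and at most 12, crops included, and the job is handed in when it is done.

```bash
mkdir -p pics; python3 - <<'E'
from bench import r,camera
import cv2,numpy as np
for n in("scene","top"):
    c=camera(n); cv2.imwrite(f"pics/{n}0.png",c["color"]); print(n,{k:(np.round(v,4).tolist()) for k,v in c.items() if k!="color"})
s=r.read_state(); print(s, r.tcp_to_grasp)
E
```

```text
scene {'fx': 412.1874, 'fy': 412.1874, 'cx': 280.0355, 'cy': 213.4912, 'D': [-0.0936, 0.0, 0.0, 0.0, 0.0], 'eye': [1.0761, -0.7577, 0.7639], 'orientation': [0.8526, 0.2551, -0.1233, -0.4392]}
top {'fx': 426.3415, 'fy': 426.3415, 'cx': 271.5383, 'cy': 211.7138, 'D': [0.0349, 0.0, 0.0, 0.0, 0.0], 'eye': [0.3606, -0.0015, 1.2135], 'orientation': [0.7194, -0.687, 0.0714, -0.0735]}
{'time': 0.1, 'joint_positions': array([ 1.30439203,  0.33282859, -0.06466627,  1.46087264,  0.02159037,
        1.34989802, -0.08850824]), 'joint_vel': array([-0.00018689, -0.00124325, -0.00070387, -0.0014621 ,  0.00075435,
       -0.00260017,  0.00039185]), 'joint_torque': array([ 1.76049249e-03, -6.24542999e+01,  2.48319574e-02, -3.90717459e+01,
       -6.14248146e-02,  3.65355494e-02,  4.12839017e-05]), 'ee_pos': array([ 0.15076667, -0.60617796,  0.22181366]), 'eef_rot': array([ 7.87836779e-01, -6.15883738e-01, -5.34993166e-04, -3.79476770e-04]), 'ft_force': array([0.09975998, 0.09200464, 0.47832701]), 'torque': array([-0.01328686,  0.02194089, -0.01692546]), 'width': 0.08709290309491322} -0.0187
```

View pics/scene0.png

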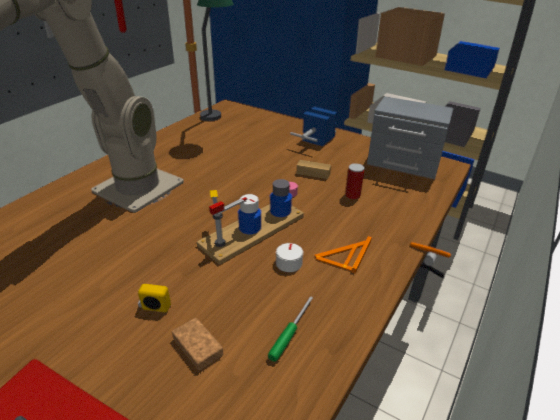

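View pics/top0.png

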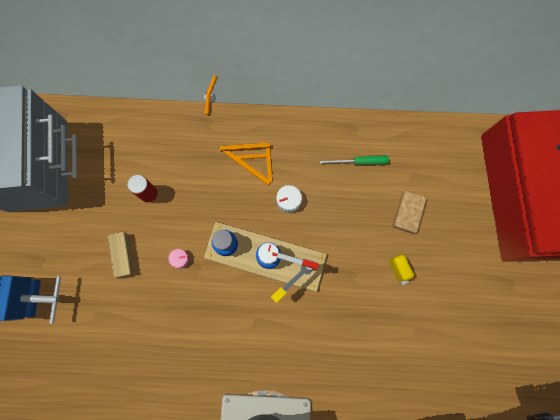

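Scene: rack centred near top-view pixel (266,256), with the red knob at (310,265), capped jar at (269,254), yellow mark at (278,295), and a larger white decoy loose at (289,198). Now I'll measure it.

```bash
cat > h.py <<'E'
import cv2,numpy as np
from scipy.spatial.transform import Rotation as R
from bench import r,camera
def ray(c,uv):
    K=np.array([[c["fx"],0,c["cx"]],[0,c["fy"],c["cy"]],[0,0,1]])
    p=cv2.undistortPoints(np.array(uv,float).reshape(-1,1,2),K,np.array(c["D"])).reshape(-1,2)
    return R.from_quat(c["orientation"]).apply(np.c_[p,np.ones(len(p))])
def onplane(c,uv,z):
    d=ray(c,uv); e=np.array(c["eye"]); return e+d*((z-e[2])/d[:,2])[:,None]
def blobs(c,lo,hi,box,amin=8,wrap=False):
    h=cv2.cvtColor(c["color"],cv2.COLOR_BGR2HSV); m=cv2.inRange(h,lo,hi)
    if wrap: m|=cv2.inRange(h,(170,lo[1],lo[2]),(180,255,255))
    x0,y0,x1,y1=box; k=np.zeros_like(m); k[y0:y1,x0:x1]=m[y0:y1,x0:x1]
    out=[]
    n,l,s,ce=cv2.connectedComponentsWithStats(k)
    for i in range(1,n):
        if s[i,4]>=amin:
            pts=np.argwhere(l==i)[:,::-1].astype(np.float32); out.append((s[i,4],ce[i],cv2.minAreaRect(pts),pts))
    return sorted(out,key=lambda t:-t[0])
E
python3 - <<'E'
from h import *
c=camera("top"); b=(200,215,335,310)
cv2.imwrite("pics/crop1.png",cv2.resize(c["color"][215:305,200:335],None,fx=5.9,fy=5.9,interpolation=cv2.INTER_CUBIC))
for nm,lo,hi,w,z in(("red",(0,150,90),(8,255,255),True,.150),("yel",(22,150,120),(35,255,255),False,.118),("white",(0,0,150),(180,50,255),False,.12),("grey",(0,0,60),(180,40,149),False,.12)):
    for a,ce,rc,p in blobs(c,lo,hi,b,8,w): print(nm,a,ce.round(1),np.round(rc[1],1),round(rc[2]),onplane(c,ce,z)[0].round(4))
for a,ce,rc,p in blobs(c,(12,40,130),(30,150,255),b,200):
    q=cv2.boxPoints(rc); print("rack",a,onplane(c,q,.018).round(4).tolist())
E
```

```text
red 102 [310.3 264. ] [15.9  6.3] 17 [ 0.4541 -0.0954  0.15  ]
red 10 [274.2 254.1] [4.  1.8] 27 [ 0.4744 -0.0048  0.15  ]
yel 124 [278.  294.6] [ 8.5 14.8] 45 [ 0.3764 -0.019   0.118 ]
yel 8 [209.1 254.9] [2. 2.] 90 [0.4682 0.1619 0.118 ]
yel 8 [320.4 256.2] [1.8 3.1] 63 [ 0.4778 -0.1236  0.118 ]
white 431 [273.9 254.3] [44.3 21.1] 2 [ 0.4769 -0.0043  0.12  ]
white 59 [216.  242.2] [13.   5.5] 59 [0.5015 0.1464 0.12  ]
white 10 [308.7 268.1] [4.1 1.9] 18 [ 0.446  -0.0943  0.12  ]
grey 247 [223.4 238.5] [19.7 16.4] 69 [0.5119 0.1281 0.12  ]
grey 159 [297.  276.7] [ 9.9 33.2] 45 [ 0.423  -0.0653  0.12  ]
rack 2608 [[0.432, 0.2013, 0.018], [0.5779, 0.1792, 0.018], [0.5135, -0.1661, 0.018], [0.3711, -0.1357, 0.018]]
rack 588 [[0.6038, -0.0768, 0.018], [0.6081, -0.171, 0.018], [0.5191, -0.1724, 0.018], [0.5148, -0.0796, 0.018]]
```

View pics/crop1.png

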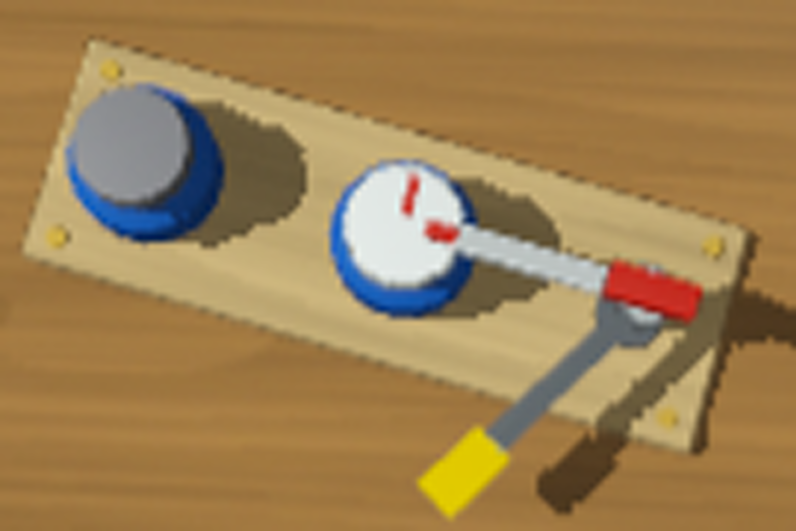

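Crop: knob at (654,290), red tip end (428,231), cap centre (403,223), cap stripe pointing to (413,176), grey cap (131,145), rack corners (92,40), (750,232), (692,452), (24,256), mark (464,473).

```bash
python3 - <<'E'
from h import *
c=camera("top")
P=lambda x,y,z: onplane(c,[((x+.5)/5.9-.5+200,(y+.5)/5.9-.5+215)],z)[0]
k=P(654,288,.151); cap=P(403,223,.12); g=P(131,145,.12); tip=P(428,231,.1295); m=P(464,473,.118)
kb=P(654,290,.151)
co=[P(*q,.018) for q in((92,40),(750,232),(692,452),(24,256))]
for n,v in dict(k=k,cap=cap,g=g,tip=tip,m=m).items(): print(n,v.round(4))
print(np.round(co,4)); cen=np.mean(co,0); print("rack cen",cen.round(4))
yaw=lambda a,b: np.degrees(np.arctan2(*(b-a)[1::-1]))
print("y dirs", yaw(co[1],co[0]),yaw(co[2],co[3]),yaw(k,g),yaw(k,cap),"xdir",yaw(co[3],co[0]),yaw(co[2],co[1]))
print("mark dir",yaw(k,m),"tip dir",yaw(k,tip),np.linalg.norm(k-cap),np.linalg.norm(k[:2]-g[:2]),"stripe",yaw(P(403,223,.12),P(413,176,.12)))
# scene view: knob + mark + arms by colour
s=camera("scene"); b=(190,180,310,260)
for nm,lo,hi,w,z in(("red",(0,150,70),(8,255,255),True,.140),("yel",(22,150,120),(35,255,255),False,.117),("white",(0,0,150),(180,50,255),False,.115)):
    for a,ce,rc,p in blobs(s,lo,hi,b,12,w): print(nm,a,ce.round(1),onplane(s,ce,z)[0].round(4))
q=R.from_quat(r.read_state()["eef_rot"]).as_matrix(); print(q.round(3))
E
```

```text
k [ 0.4554 -0.0957  0.151 ]
cap [0.4812 0.0115 0.12  ]
g [0.51   0.1321 0.12  ]
tip [4.772e-01 4.000e-04 1.295e-01]
m [ 0.376  -0.0196  0.118 ]
[[ 0.574   0.1669  0.018 ]
 [ 0.4959 -0.1523  0.018 ]
 [ 0.3919 -0.1272  0.018 ]
 [ 0.4687  0.1914  0.018 ]]
rack cen [0.4826 0.0197 0.018 ]
y dirs 76.24512715229542 76.45176005479301 76.52215689258885 76.42784642124424 xdir -13.103143269538313 -13.59905917202732
mark dir 136.2422092300788 tip dir 77.18214051700689 0.11448226073274047 0.23416562713222958 stripe -9.27330389295188
red 137 [216.3 207.2] [ 0.457  -0.0953  0.14  ]
yel 47 [213.4 193.3] [ 0.3817 -0.0215  0.117 ]
white 334 [289.2 251.6] [ 0.6964 -0.1141  0.115 ]
white 148 [245.  199.8] [0.4757 0.0049 0.115 ]
[[ 0.241 -0.97  -0.   ]
 [-0.97  -0.241  0.001]
 [-0.001  0.    -1.   ]]
```

```bash
cat >> h.py <<'E'
def Rt(yaw):  # tool down, x axis at yaw (deg)
    return R.from_euler("z",yaw,degrees=True)*R.from_matrix(np.diag([1,-1,-1.]))
def plan(wps):  # [(x,y,z,yaw)...] -> shift & turn numbers per call from the present pose
    s=r.read_state(); p,q=s["ee_pos"],R.from_quat(s["eef_rot"])
    for w in wps:
        t=np.array(w[:3]); Q=Rt(w[3])
        print("xyz",q.inv().apply(t-p).round(4),"axyz",((q.inv()*Q).as_rotvec()/2).round(4)); p,q=t,Q
def st():
    s=r.read_state(); m=R.from_quat(s["eef_rot"]).as_matrix()
    print("t",round(s["time"],2),s["ee_pos"].round(4),"yaw",np.degrees(np.arctan2(m[1,0],m[0,0])).round(2),"F",s["ft_force"].round(1),"T",s["torque"].round(2),"w",s["width"].round(4),"j7",s["joint_positions"][6].round(3))
E
python3 - <<'E'
from h import *
a=np.array([.1508,-.6062,.222,-76.1]);b=np.array([.4558,-.0955,.19,-13.6])
plan([a+(b-a)*f for f in(.25,.5,.75,1)])
E
```

```text
xyz [-0.1056 -0.1048  0.0083] axyz [-0.      0.0003 -0.1357]
xyz [-0.0735 -0.1293  0.008 ] axyz [ 0.      0.     -0.1364]
xyz [-0.036  -0.1443  0.008 ] axyz [ 0.      0.     -0.1364]
xyz [ 0.0042 -0.1487  0.008 ] axyz [ 0.      0.     -0.1364]
```

```bash

python3 -m crank '[{"x":-0.02,"y":-0.02,"z":0.002,"az":-0.027,"claw":-1},{"x":-0.042,"y":-0.042,"z":0.004,"az":-0.054,"claw":-1},{"x":-0.064,"y":-0.063,"z":0.006,"az":-0.081,"claw":-1},{"x":-0.085,"y":-0.084,"z":0.008,"az":-0.109,"claw":-1},{"x":-0.1056,"y":-0.1048,"z":0.0083,"az":-0.1357,"claw":-1}]' 30
python3 -m crank '[{"x":-0.0147,"y":-0.0259,"z":0.0016,"az":-0.0273,"claw":-1},{"x":-0.0294,"y":-0.0517,"z":0.0032,"az":-0.0546,"claw":-1},{"x":-0.0441,"y":-0.0776,"z":0.0048,"az":-0.0818,"claw":-1},{"x":-0.0588,"y":-0.1034,"z":0.0064,"az":-0.1091,"claw":-1},{"x":-0.0735,"y":-0.1293,"z":0.008,"az":-0.1364,"claw":-1}]'
python3 -m crank '[{"x":-0.0072,"y":-0.0289,"z":0.0016,"az":-0.0273,"claw":-1},{"x":-0.0144,"y":-0.0577,"z":0.0032,"az":-0.0546,"claw":-1},{"x":-0.0216,"y":-0.0866,"z":0.0048,"az":-0.0818,"claw":-1},{"x":-0.0288,"y":-0.1154,"z":0.0064,"az":-0.1091,"claw":-1},{"x":-0.036,"y":-0.1443,"z":0.008,"az":-0.1364,"claw":-1}]'
python3 -m crank '[{"x":0.001,"y":-0.0297,"z":0.0016,"az":-0.0273,"claw":-1},{"x":0.002,"y":-0.0595,"z":0.0032,"az":-0.0546,"claw":-1},{"x":0.003,"y":-0.0892,"z":0.0048,"az":-0.0818,"claw":-1},{"x":0.004,"y":-0.119,"z":0.0064,"az":-0.1091,"claw":-1},{"x":0.0042,"y":-0.1487,"z":0.008,"az":-0.1364,"claw":-1}]'
python3 - <<'E'
from h import *
st(); plan([(.4558,-.0955,.128,-13.6)])
c=camera("wrist"); cv2.imwrite("pics/w1.png",c["color"])
print({k:(np.round(v,4).tolist()) for k,v in c.items() if k!="color"})
E
```

```text
schema error: expected keys x, y, z, ax, ay, az, claw
schema error: expected keys x, y, z, ax, ay, az, claw
schema error: expected keys x, y, z, ax, ay, az, claw
schema error: expected keys x, y, z, ax, ay, az, claw
Traceback (most recent call last):
  File "h.py", line 29, in st
    print("t",round(s["time"],2),s["ee_pos"].round(4),"yaw",np.degrees(np.arctan2(m[1,0],m[0,0])).round(2),"F",s["ft_force"].round(1),"T",s["torque"].round(2),"w",s["width"].round(4),"j7",s["joint_positions"][6].round(3))
                                                                                                                                                                   ^^^^^^^^^^^^^^^^
AttributeError: 'float' object has no attribute 'round'
```

All keys are needed in every row.

```bash
sed -i 's/s\["width"\].round(4)/round(s["width"],4)/' h.py
python3 -m crank '[{"x":-0.02,"y":-0.02,"z":0.002,"ax":0,"ay":0,"az":-0.027,"claw":-1},{"x":-0.042,"y":-0.042,"z":0.004,"ax":0,"ay":0,"az":-0.054,"claw":-1},{"x":-0.064,"y":-0.063,"z":0.006,"ax":0,"ay":0,"az":-0.081,"claw":-1},{"x":-0.085,"y":-0.084,"z":0.008,"ax":0,"ay":0,"az":-0.109,"claw":-1},{"x":-0.1056,"y":-0.1048,"z":0.0083,"ax":0,"ay":0,"az":-0.1357,"claw":-1}]' 30
python3 -m crank '[{"x":-0.0147,"y":-0.0259,"z":0.0016,"ax":0,"ay":0,"az":-0.0273,"claw":-1},{"x":-0.0294,"y":-0.0517,"z":0.0032,"ax":0,"ay":0,"az":-0.0546,"claw":-1},{"x":-0.0441,"y":-0.0776,"z":0.0048,"ax":0,"ay":0,"az":-0.0818,"claw":-1},{"x":-0.0588,"y":-0.1034,"z":0.0064,"ax":0,"ay":0,"az":-0.1091,"claw":-1},{"x":-0.0735,"y":-0.1293,"z":0.008,"ax":0,"ay":0,"az":-0.1364,"claw":-1}]'
python3 -m crank '[{"x":-0.0072,"y":-0.0289,"z":0.0016,"ax":0,"ay":0,"az":-0.0273,"claw":-1},{"x":-0.0144,"y":-0.0577,"z":0.0032,"ax":0,"ay":0,"az":-0.0546,"claw":-1},{"x":-0.0216,"y":-0.0866,"z":0.0048,"ax":0,"ay":0,"az":-0.0818,"claw":-1},{"x":-0.0288,"y":-0.1154,"z":0.0064,"ax":0,"ay":0,"az":-0.1091,"claw":-1},{"x":-0.036,"y":-0.1443,"z":0.008,"ax":0,"ay":0,"az":-0.1364,"claw":-1}]'
python3 -m crank '[{"x":0.001,"y":-0.0297,"z":0.0016,"ax":0,"ay":0,"az":-0.0273,"claw":-1},{"x":0.002,"y":-0.0595,"z":0.0032,"ax":0,"ay":0,"az":-0.0546,"claw":-1},{"x":0.003,"y":-0.0892,"z":0.0048,"ax":0,"ay":0,"az":-0.0818,"claw":-1},{"x":0.004,"y":-0.119,"z":0.0064,"ax":0,"ay":0,"az":-0.1091,"claw":-1},{"x":0.0042,"y":-0.1487,"z":0.008,"ax":0,"ay":0,"az":-0.1364,"claw":-1}]'
python3 - <<'E'
from h import *
st(); plan([(.4558,-.0955,.128,-13.6)])
c=camera("wrist"); cv2.imwrite("pics/w1.png",c["color"])
print({k:(np.round(v,4).tolist()) for k,v in c.items() if k!="color"})
E
```

```text
time: 0.67
ee_pos: [0.2276, -0.4772, 0.2138]
eef_rot: [0.865, -0.502, -0.0, -0.0]
ft_force: [0.1, -0.5, 0.5]
width: 0.0869
time: 1.08
ee_pos: [0.3039, -0.3498, 0.2062]
eef_rot: [0.925, -0.38, 0.0, 0.0]
ft_force: [0.6, 0.0, 0.3]
width: 0.087
time: 1.5
ee_pos: [0.3801, -0.2221, 0.1983]
eef_rot: [0.968, -0.251, 0.0, 0.0]
ft_force: [0.9, 1.0, -0.5]
width: 0.087
time: 1.92
ee_pos: [0.4565, -0.0944, 0.1903]
eef_rot: [0.993, -0.117, 0.0, 0.0]
ft_force: [0.2, -0.1, -0.7]
width: 0.087
t 1.92 [ 0.4565 -0.0944  0.1903] yaw -13.44 F [ 0.2 -0.1 -0.7] T [-0.05 -0.05 -0.03] w 0.087 j7 -0.144
xyz [-0.0004  0.0012  0.0623] axyz [ 0.0001 -0.0003  0.0014]
{'fx': 301.158, 'fy': 301.158, 'cx': 283.868, 'cy': 205.3724, 'D': [-0.0603, 0.0, 0.0, 0.0, 0.0], 'eye': [0.4722, -0.0277, 0.3524], 'orientation': [0.9849, -0.1161, -0.0145, 0.1279]}
```

View pics/w1.png

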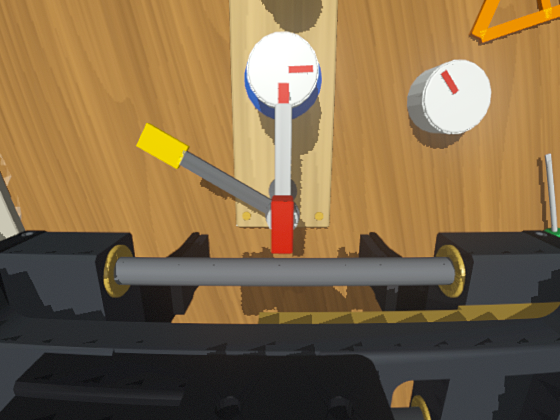

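Wrist view: knob at (283,223) midway between the fingers, keeper arm straight over the cap (283,70), mark at (162,145). I'll refine the numbers from it.

```bash
python3 - <<'E'
from h import *
c=camera("wrist"); 
for nm,lo,hi,w,z,b in(("red",(0,150,70),(8,255,255),True,.151,(230,40,340,260)),("yel",(22,150,120),(35,255,255),False,.118,(120,100,200,180)),("white",(0,0,150),(180,40,255),False,.12,(240,25,325,82))):
    for a,ce,rc,p in blobs(c,lo,hi,b,12,w):
        print(nm,a,ce.round(1),onplane(c,ce,z)[0].round(4))
        if nm=="yel" :
            q=onplane(c,cv2.boxPoints(rc),z); print(q.round(4).tolist())
        if nm=="white": (x,y),rad=cv2.minEnclosingCircle(p); print("circ",x,y,rad,onplane(c,[(x,y)],z)[0].round(4))
# arm/tab axis lines: tip front end and knob ends
for n,uv,z in(("tip",(283.5,83),.1295),("knob far",(283.5,196.5),.151),("knob near",(283,253),.151)): print(n,onplane(c,[uv],z)[0].round(4))
E
```

```text
red 1169 [280.8 230.8] [ 0.4559 -0.0912  0.151 ]
red 174 [283.1 102. ] [ 0.4769 -0.0069  0.151 ]
red 113 [300.6  78.2] [0.4909 0.0047 0.151 ]
yel 1268 [161.9 152.2] [ 0.3773 -0.0192  0.118 ]
[[0.356, -0.0135, 0.118], [0.3721, 0.0007, 0.118], [0.3988, -0.0249, 0.118], [0.3831, -0.0398, 0.118]]
white 2169 [281.   62.9] [0.482  0.0222 0.12  ]
circ 282.0152282714844 72.27410888671875 36.05665969848633 [0.4813 0.0158 0.12  ]
tip [0.4804 0.0071 0.1295]
knob far [ 0.4633 -0.0674  0.151 ]
knob near [ 0.4536 -0.1081  0.151 ]
```

```bash
python3 - <<'E'
from h import *
st(); plan([(.4558,-.0953,.128,-13.6)])
E
```

```text
t 2.02 [ 0.4576 -0.091   0.1903] yaw -13.09 F [-0.3 -0.1  0.2] T [-0.03 -0.08  0.01] w 0.0869 j7 -0.144
xyz [-0.0008  0.0047  0.0623] axyz [-0.0008 -0.0003  0.0045]
```

```bash

python3 -m crank '[{"x":0,"y":0,"z":0.01,"ax":0,"ay":0,"az":0,"claw":-1},{"x":0,"y":0,"z":0.02,"ax":0,"ay":0,"az":0,"claw":-1},{"x":0,"y":0,"z":0.03,"ax":0,"ay":0,"az":0,"claw":-1},{"x":0,"y":0,"z":0.03,"ax":0,"ay":0,"az":0,"claw":-1},{"x":0,"y":0,"z":0.03,"ax":0,"ay":0,"az":0,"claw":-1}]' >/dev/null
python3 - <<'E'
from h import *
st(); plan([(.4558,-.0953,.128,-13.6)])
E
```

```text
t 2.43 [ 0.455  -0.0963  0.1593] yaw -13.67 F [-0.1  0.8 -0.9] T [-0.02 -0.14 -0.02] w 0.0868 j7 -0.162
xyz [ 0.0006 -0.0011  0.0313] axyz [-0.      0.0009 -0.0007]
```

```bash

python3 -m crank '[{"x":0.0005,"y":-0.001,"z":0.01,"ax":0,"ay":0,"az":0,"claw":-1},{"x":0.0005,"y":-0.001,"z":0.02,"ax":0,"ay":0,"az":0,"claw":-1},{"x":0.0005,"y":-0.001,"z":0.031,"ax":0,"ay":0,"az":0,"claw":-1},{"x":0.0005,"y":-0.001,"z":0.031,"ax":0,"ay":0,"az":0,"claw":-1},{"x":0.0005,"y":-0.001,"z":0.031,"ax":0,"ay":0,"az":0,"claw":0.3}]' 20
python3 -m crank '[{"x":0,"y":0,"z":0,"ax":0,"ay":0,"az":0,"claw":0.6},{"x":0,"y":0,"z":0,"ax":0,"ay":0,"az":0,"claw":1},{"x":0,"y":0,"z":0,"ax":0,"ay":0,"az":0,"claw":1},{"x":0,"y":0,"z":0,"ax":0,"ay":0,"az":0,"claw":1},{"x":0,"y":0,"z":0,"ax":0,"ay":0,"az":0,"claw":1}]' 20
python3 - <<'E'
from h import *
st(); plan([(.4558,-.0953,.128,-13.6)])
E
```

```text
time: 2.85
ee_pos: [0.456, -0.0947, 0.1284]
eef_rot: [0.993, -0.118, -0.001, -0.0]
ft_force: [0.3, -0.7, -0.2]
width: 0.0851
time: 3.27
ee_pos: [0.4568, -0.0949, 0.1295]
eef_rot: [0.993, -0.118, 0.0, 0.0]
ft_force: [0.7, -0.1, 0.2]
width: 0.0551
t 3.27 [ 0.4568 -0.0949  0.1295] yaw -13.59 F [ 0.7 -0.1  0.2] T [-0.02 -0.06  0.02] w 0.0551 j7 -0.188
xyz [-0.0008  0.0006  0.0015] axyz [ 0.0001 -0.0002  0.0001]
```

```bash

for i in 1 2; do python3 -m crank '[{"x":0,"y":0,"z":0,"ax":0,"ay":0,"az":0,"claw":1},{"x":0,"y":0,"z":0,"ax":0,"ay":0,"az":0,"claw":1},{"x":0,"y":0,"z":0,"ax":0,"ay":0,"az":0,"claw":1},{"x":0,"y":0,"z":0,"ax":0,"ay":0,"az":0,"claw":1},{"x":0,"y":0,"z":0,"ax":0,"ay":0,"az":0,"claw":1}]' 20; done
python3 -c "
from h import *
st()"
```

```text
time: 3.68
ee_pos: [0.4562, -0.0947, 0.1293]
eef_rot: [0.993, -0.118, -0.001, 0.0]
ft_force: [-8.6, 2.2, 11.4]
width: 0.0214
time: 4.1
ee_pos: [0.4551, -0.0945, 0.1296]
eef_rot: [0.993, -0.118, -0.002, 0.0]
ft_force: [-12.6, 2.4, 15.1]
width: 0.0159
t 4.1 [ 0.4551 -0.0945  0.1296] yaw -13.59 F [-12.6   2.4  15.1] T [ 0.55  2.47 -0.03] w 0.0159 j7 -0.188
```

```bash

python3 -m crank '[{"x":-0.001,"y":0,"z":0,"ax":0,"ay":0,"az":0,"claw":1},{"x":-0.0015,"y":0,"z":-0.001,"ax":0,"ay":0,"az":0,"claw":1},{"x":-0.0015,"y":0,"z":-0.0015,"ax":0,"ay":0,"az":0,"claw":1},{"x":-0.0015,"y":0,"z":-0.0015,"ax":0,"ay":0,"az":0,"claw":1},{"x":-0.0015,"y":0,"z":-0.0015,"ax":0,"ay":0,"az":0,"claw":1}]' 20
python3 -c "
from h import *
st()"
```

```text
time: 4.52
ee_pos: [0.455, -0.0944, 0.13]
eef_rot: [0.993, -0.118, -0.0, -0.0]
ft_force: [5.2, -0.4, -15.4]
width: 0.0156
t 4.52 [ 0.455  -0.0944  0.13  ] yaw -13.59 F [  5.2  -0.4 -15.4] T [-0.21 -1.32 -0.06] w 0.0156 j7 -0.185
```

```bash

python3 -m crank '[{"x":0.0004,"y":0,"z":0.0007,"ax":0,"ay":0,"az":-0.01,"claw":1},{"x":0.0004,"y":0,"z":0.0007,"ax":0,"ay":0,"az":-0.03,"claw":1},{"x":0.0004,"y":0,"z":0.0007,"ax":0,"ay":0,"az":-0.06,"claw":1},{"x":0.0004,"y":0,"z":0.0007,"ax":0,"ay":0,"az":-0.09,"claw":1},{"x":0.0004,"y":0,"z":0.0007,"ax":0,"ay":0,"az":-0.12,"claw":1}]' 20
python3 -c "
from h import *
st()"
```

```text
time: 4.93
ee_pos: [0.455, -0.0944, 0.1299]
eef_rot: [1.0, 0.003, -0.001, -0.0]
ft_force: [-2.3, 0.6, -6.3]
width: 0.0158
t 4.93 [ 0.455  -0.0944  0.1299] yaw 0.39 F [-2.3  0.6 -6.3] T [ 0.19 -0.03 -0.08] w 0.0158 j7 0.056
```

```bash

python3 -m crank '[{"x":0,"y":0,"z":0,"ax":0,"ay":0,"az":-0.04,"claw":1},{"x":0,"y":0,"z":0,"ax":0,"ay":0,"az":-0.08,"claw":1},{"x":0,"y":0,"z":0,"ax":0,"ay":0,"az":-0.12,"claw":1},{"x":0,"y":0,"z":0,"ax":0,"ay":0,"az":-0.16,"claw":1},{"x":0,"y":0,"z":0,"ax":0,"ay":0,"az":-0.2,"claw":1}]' 20
python3 -m crank '[{"x":0,"y":0,"z":0,"ax":0,"ay":0,"az":-0.04,"claw":1},{"x":0,"y":0,"z":0,"ax":0,"ay":0,"az":-0.07,"claw":1},{"x":0,"y":0,"z":0,"ax":0,"ay":0,"az":-0.1,"claw":1},{"x":0,"y":0,"z":0,"ax":0,"ay":0,"az":-0.13,"claw":1},{"x":0,"y":0,"z":0,"ax":0,"ay":0,"az":-0.15,"claw":1}]' 20
python3 - <<'E'
from h import *
st()
for n in("scene","top","wrist"):
    c=camera(n); cv2.imwrite(f"pics/k_{n}.png",c["color"])
c=cv2.imread("pics/k_top.png")[200:320,190:340]; d=cv2.imread("pics/k_wrist.png")
cv2.imwrite("pics/k.png",np.hstack([cv2.resize(c,(400,320),interpolation=2),cv2.resize(d,(400,320),interpolation=2)]))
st()
E
```

```text
time: 5.35
ee_pos: [0.4549, -0.0944, 0.1299]
eef_rot: [0.979, 0.203, -0.001, -0.0]
ft_force: [-1.1, 0.5, -4.9]
width: 0.0162
time: 5.77
ee_pos: [0.4549, -0.0944, 0.1299]
eef_rot: [0.938, 0.346, -0.001, -0.0]
ft_force: [-0.9, 0.3, -5.9]
width: 0.0159
t 5.77 [ 0.4549 -0.0944  0.1299] yaw 40.52 F [-0.9  0.3 -5.9] T [ 0.22  0.08 -0.05] w 0.0159 j7 0.751
t 5.92 [ 0.4549 -0.0944  0.1299] yaw 40.25 F [-4.1  1.6 -3.4] T [0.25 0.51 0.04] w 0.016 j7 0.746
```

View pics/k.png

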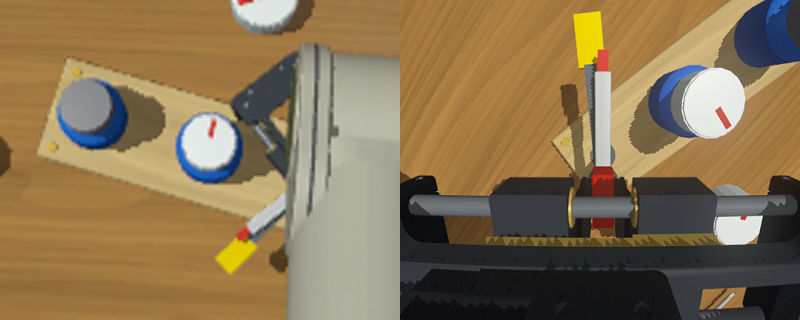

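The tip is still several degrees short of the mark (wrist view: tip right of the yellow end). I'll turn the remaining ~5.7° and measure.

```bash

python3 -m crank '[{"x":0,"y":0,"z":0,"ax":0,"ay":0,"az":-0.02,"claw":1},{"x":0,"y":0,"z":0,"ax":0,"ay":0,"az":-0.04,"claw":1},{"x":0,"y":0,"z":0,"ax":0,"ay":0,"az":-0.05,"claw":1},{"x":0,"y":0,"z":0,"ax":0,"ay":0,"az":-0.05,"claw":1},{"x":0,"y":0,"z":0,"ax":0,"ay":0,"az":-0.05,"claw":1}]' 20
cat > km.py <<'E'
from h import *
st()
c=camera("wrist"); cv2.imwrite("pics/kw2.png",c["color"])
k=np.array([.4549,-.0944])
an=lambda p:(np.degrees(np.arctan2(p[1]-k[1],p[0]-k[0])).round(2),np.linalg.norm(p[:2]-k).round(4))
for nm,lo,hi,w,z,b in(("red",(0,150,70),(8,255,255),True,.1295,(220,0,340,150)),("yel",(22,150,100),(35,255,255),False,.118,(180,0,340,150))):
    for a,ce,rc,p in blobs(c,lo,hi,b,12,w): print(nm,a,ce.round(1),an(onplane(c,ce,z)[0]), [an(q) for q in onplane(c,cv2.boxPoints(rc),z)])
E
python3 km.py
```

```text
time: 6.33
ee_pos: [0.455, -0.0945, 0.1299]
eef_rot: [0.921, 0.39, -0.001, -0.0]
ft_force: [-5.6, 2.0, -2.2]
width: 0.016
t 6.33 [ 0.455  -0.0945  0.1299] yaw 45.91 F [-5.6  2.  -2.2] T [0.35 0.84 0.05] w 0.016 j7 0.844
red 400 [283.4  78.7] (np.float64(136.57), np.float64(0.0925)) [(np.float64(138.66), np.float64(0.0991)), (np.float64(134.59), np.float64(0.0991)), (np.float64(134.35), np.float64(0.086)), (np.float64(139.12), np.float64(0.0861))]
yel 2378 [284.2  46.2] (np.float64(136.24), np.float64(0.1107)) [(np.float64(140.76), np.float64(0.1266)), (np.float64(131.74), np.float64(0.1264)), (np.float64(129.79), np.float64(0.0904)), (np.float64(142.97), np.float64(0.0905))]
```

Tip and mark agree within 0.3°. Release, rise, and verify.

```bash

python3 -m crank '[{"x":0,"y":0,"z":0,"ax":0,"ay":0,"az":0,"claw":0.2},{"x":0,"y":0,"z":0,"ax":0,"ay":0,"az":0,"claw":0.2},{"x":0,"y":0,"z":0,"ax":0,"ay":0,"az":0,"claw":-0.2},{"x":0,"y":0,"z":0,"ax":0,"ay":0,"az":0,"claw":-0.2},{"x":0,"y":0,"z":0,"ax":0,"ay":0,"az":0,"claw":-1}]' 
python3 -m crank '[{"x":0,"y":0,"z":-0.005,"ax":0,"ay":0,"az":0,"claw":-1},{"x":0,"y":0,"z":-0.02,"ax":0,"ay":0,"az":0,"claw":-1},{"x":0,"y":0,"z":-0.04,"ax":0,"ay":0,"az":0,"claw":-1},{"x":0,"y":0,"z":-0.06,"ax":0,"ay":0,"az":0,"claw":-1},{"x":0,"y":0,"z":-0.06,"ax":0,"ay":0,"az":0,"claw":-1}]' 
python3 km.py; python3 - <<'E'
from h import *
plan([(.481,.0120,.19,-13.6),(.481,.012,.094,-13.6)])
c=camera("wrist")
# cap centre by white contour
for a,ce,rc,p in blobs(c,(0,0,150),(180,40,255),(330,60,560,260),200): 
    x,y=cv2.minEnclosingCircle(p)[0]; print(a,ce.round(1),x,y,onplane(c,[(x,y)],.12)[0].round(4))
E
```

```text
time: 6.8
ee_pos: [0.456, -0.0947, 0.1303]
eef_rot: [0.921, 0.391, 0.0, 0.0]
ft_force: [1.1, -0.0, 0.2]
width: 0.0416
time: 7.22
ee_pos: [0.4575, -0.0947, 0.194]
eef_rot: [0.92, 0.391, 0.002, 0.002]
ft_force: [0.1, 0.1, -0.4]
width: 0.0743
t 7.22 [ 0.4575 -0.0947  0.194 ] yaw 46.0 F [ 0.1  0.1 -0.4] T [ 0.05 -0.17  0.02] w 0.0743 j7 0.893
red 195 [281.4  89.2] (np.float64(136.54), np.float64(0.0923)) [(np.float64(138.7), np.float64(0.0986)), (np.float64(134.59), np.float64(0.0985)), (np.float64(134.38), np.float64(0.0863)), (np.float64(139.12), np.float64(0.0864))]
yel 1300 [281.8  65.5] (np.float64(136.3), np.float64(0.1102)) [(np.float64(140.78), np.float64(0.1268)), (np.float64(131.6), np.float64(0.1267)), (np.float64(129.65), np.float64(0.0906)), (np.float64(142.93), np.float64(0.0907))]
xyz [ 0.0936 -0.0568  0.0021] axyz [ 0.0013 -0.0016  0.52  ]
xyz [0.    0.    0.096] axyz [0. 0. 0.]
3522 [403.1 141. ] 402.0756530761719 140.6123504638672 [0.4775 0.0108 0.12  ]
1276 [540.4  75.4] 538.5 75.0 [0.5124 0.1209 0.12  ]
```

View pics/kw2.png

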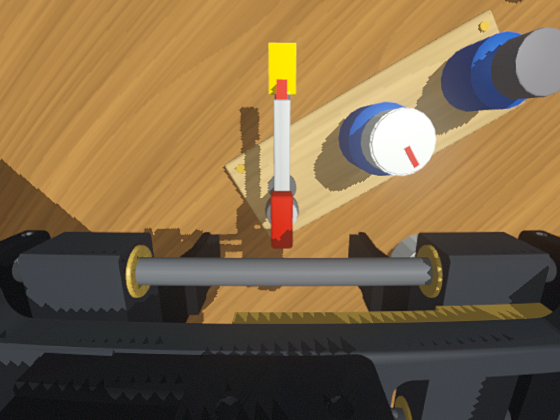

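Keeper stays on the mark (tip (282,85) over the yellow end). Next, go above the cap with the jaws along rack x.

```bash

python3 -m crank '[{"x":0.018,"y":-0.011,"z":0,"ax":0,"ay":0,"az":0.05,"claw":-1},{"x":0.036,"y":-0.022,"z":0,"ax":0,"ay":0,"az":0.1,"claw":-1},{"x":0.056,"y":-0.034,"z":0,"ax":0,"ay":0,"az":0.15,"claw":-1},{"x":0.076,"y":-0.046,"z":0,"ax":0,"ay":0,"az":0.2,"claw":-1},{"x":0.0936,"y":-0.0568,"z":0,"ax":0,"ay":0,"az":0.26,"claw":-1}]' 
python3 -m crank '[{"x":0,"y":0,"z":0,"ax":0,"ay":0,"az":0.06,"claw":-1},{"x":0,"y":0,"z":0,"ax":0,"ay":0,"az":0.12,"claw":-1},{"x":0,"y":0,"z":0,"ax":0,"ay":0,"az":0.18,"claw":-1},{"x":0,"y":0,"z":0,"ax":0,"ay":0,"az":0.23,"claw":-1},{"x":0,"y":0,"z":0,"ax":0,"ay":0,"az":0.26,"claw":-1}]' >/dev/null
python3 -m crank '[{"x":0,"y":0,"z":0.015,"ax":0,"ay":0,"az":0,"claw":-1},{"x":0,"y":0,"z":0.03,"ax":0,"ay":0,"az":0,"claw":-1},{"x":0,"y":0,"z":0.045,"ax":0,"ay":0,"az":0,"claw":-1},{"x":0,"y":0,"z":0.05,"ax":0,"ay":0,"az":0,"claw":-1},{"x":0,"y":0,"z":0.05,"ax":0,"ay":0,"az":0,"claw":-1}]' >/dev/null
python3 - <<'E'
from h import *
camera("top");st(); plan([(.481,.0122,.094,-13.6)])
E
```

```text
time: 7.73
ee_pos: [0.4794, 0.0136, 0.1893]
eef_rot: [0.99, 0.139, -0.0, -0.0]
ft_force: [0.2, -0.1, -0.5]
width: 0.087
t 8.62 [0.4792 0.0123 0.1395] yaw -13.58 F [ 1.   0.5 -0.7] T [-0.01 -0.05 -0.  ] w 0.0873 j7 -0.445
xyz [ 0.0018 -0.0003  0.0455] axyz [-0.      0.0008  0.0002]
```

```bash

python3 -m crank '[{"x":0.001,"y":0,"z":0.015,"ax":0,"ay":0,"az":0,"claw":-1},{"x":0.0018,"y":0,"z":0.03,"ax":0,"ay":0,"az":0,"claw":-1},{"x":0.0018,"y":0,"z":0.0445,"ax":0,"ay":0,"az":0,"claw":-1},{"x":0.0018,"y":0,"z":0.0445,"ax":0,"ay":0,"az":0,"claw":-1},{"x":0.0018,"y":0,"z":0.0445,"ax":0,"ay":0,"az":0,"claw":0}]' 20
for i in 1 2; do python3 -m crank '[{"x":0,"y":0,"z":0,"ax":0,"ay":0,"az":0,"claw":1},{"x":0,"y":0,"z":0,"ax":0,"ay":0,"az":0,"claw":1},{"x":0,"y":0,"z":0,"ax":0,"ay":0,"az":0,"claw":1},{"x":0,"y":0,"z":0,"ax":0,"ay":0,"az":0,"claw":1},{"x":0,"y":0,"z":0,"ax":0,"ay":0,"az":0,"claw":1}]' 20; done
python3 -c "
from h import *
st()"
```

```text
time: 9.03
ee_pos: [0.4815, 0.0119, 0.096]
eef_rot: [0.993, -0.118, -0.0, -0.0]
ft_force: [1.0, -0.9, 0.1]
width: 0.0843
time: 9.45
ee_pos: [0.4817, 0.0117, 0.0959]
eef_rot: [0.993, -0.118, 0.0, 0.0]
ft_force: [-0.3, -0.2, -0.6]
width: 0.0548
time: 9.87
ee_pos: [0.4816, 0.0118, 0.0958]
eef_rot: [0.993, -0.118, 0.0, 0.0]
ft_force: [-2.1, -1.4, 5.0]
width: 0.0519
t 9.87 [0.4816 0.0118 0.0958] yaw -13.59 F [-2.1 -1.4  5. ] T [-0.11  0.28 -0.03] w 0.0519 j7 -0.491
```

```bash

python3 -m crank '[{"x":0,"y":0,"z":0,"ax":0,"ay":0,"az":-0.02,"claw":1},{"x":0,"y":0,"z":0,"ax":0,"ay":0,"az":-0.04,"claw":1},{"x":0,"y":0,"z":0,"ax":0,"ay":0,"az":-0.06,"claw":1},{"x":0,"y":0,"z":0,"ax":0,"ay":0,"az":-0.08,"claw":1},{"x":0,"y":0,"z":0,"ax":0,"ay":0,"az":-0.1,"claw":1}]' 25
python3 - <<'E'
from h import *
st(); camera("top"); st()
E
```

```text
time: 10.28
ee_pos: [0.4817, 0.0117, 0.0956]
eef_rot: [1.0, -0.018, 0.0, -0.0]
ft_force: [0.8, 0.5, 1.5]
width: 0.0517
t 10.28 [0.4817 0.0117 0.0956] yaw -2.12 F [0.8 0.5 1.5] T [ 0.05 -0.27 -0.91] w 0.0517 j7 -0.296
t 10.33 [0.4817 0.0117 0.0956] yaw -1.95 F [1.  0.9 2.6] T [-0.03 -0.16 -0.79] w 0.0518 j7 -0.293
```

Reaction moment −0.9 N·m when turned anticlockwise: that's the hard stop, so it loosens clockwise (seen from above).

```bash

python3 -m crank '[{"x":0,"y":0,"z":0,"ax":0,"ay":0,"az":0.04,"claw":1},{"x":0,"y":0,"z":0,"ax":0,"ay":0,"az":0.08,"claw":1},{"x":0,"y":0,"z":0,"ax":0,"ay":0,"az":0.12,"claw":1},{"x":0,"y":0,"z":0,"ax":0,"ay":0,"az":0.16,"claw":1},{"x":0,"y":0,"z":0,"ax":0,"ay":0,"az":0.2,"claw":1}]' 25
python3 - <<'E'
from h import *
st(); camera("top"); st()
E
```

```text
time: 10.75
ee_pos: [0.4816, 0.0119, 0.0956]
eef_rot: [0.976, -0.219, 0.0, 0.0]
ft_force: [-1.2, -0.5, 1.8]
width: 0.0519
t 10.75 [0.4816 0.0119 0.0956] yaw -25.31 F [-1.2 -0.5  1.8] T [ 0.01 -0.01  0.04] w 0.0519 j7 -0.689
t 10.8 [0.4816 0.0118 0.0956] yaw -25.65 F [ 0.3 -0.1  2.4] T [-0.04 -0.14 -0.  ] w 0.0515 j7 -0.695
```

```bash

python3 -m crank '[{"x":0,"y":0,"z":0,"ax":0,"ay":0,"az":0.05,"claw":1},{"x":0,"y":0,"z":0,"ax":0,"ay":0,"az":0.1,"claw":1},{"x":0,"y":0,"z":0,"ax":0,"ay":0,"az":0.15,"claw":1},{"x":0,"y":0,"z":0,"ax":0,"ay":0,"az":0.2,"claw":1},{"x":0,"y":0,"z":0,"ax":0,"ay":0,"az":0.24,"claw":1}]' 25
python3 -m crank '[{"x":0,"y":0,"z":0,"ax":0,"ay":0,"az":0.05,"claw":1},{"x":0,"y":0,"z":0,"ax":0,"ay":0,"az":0.1,"claw":1},{"x":0,"y":0,"z":0,"ax":0,"ay":0,"az":0.15,"claw":1},{"x":0,"y":0,"z":0,"ax":0,"ay":0,"az":0.18,"claw":1},{"x":0,"y":0,"z":0,"ax":0,"ay":0,"az":0.21,"claw":1}]' 25
python3 - <<'E'
from h import *
st()
for n in("wrist","top","scene"):
    c=camera(n); cv2.imwrite(f"pics/c_{n}.png",c["color"])
st()
w=cv2.imread("pics/c_wrist.png")
s=cv2.imread("pics/c_scene.png")[160:280,180:340]
cv2.imwrite("pics/c.png",np.hstack([cv2.resize(w,(400,300),interpolation=2),cv2.resize(s,(400,300),interpolation=2)]))
E
```

```text
time: 11.22
ee_pos: [0.4816, 0.0118, 0.0956]
eef_rot: [0.896, -0.444, 0.0, -0.0]
ft_force: [0.2, 0.2, 1.8]
width: 0.0517
time: 11.63
ee_pos: [0.4816, 0.0119, 0.0956]
eef_rot: [0.784, -0.621, 0.0, -0.0]
ft_force: [-0.2, -0.2, 2.4]
width: 0.0518
t 11.63 [0.4816 0.0119 0.0956] yaw -76.71 F [-0.2 -0.2  2.4] T [-0.01  0.    0.06] w 0.0518 j7 -1.563
t 11.78 [0.4816 0.0118 0.0956] yaw -76.47 F [-0.5  0.8  2.6] T [ 0.01 -0.09  0.  ] w 0.0512 j7 -1.559
```

View pics/c.png

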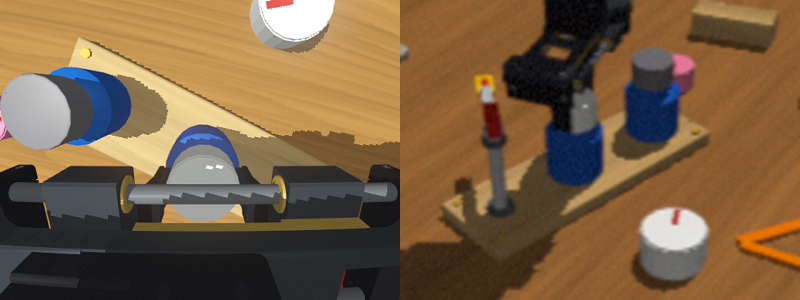

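Held cap turned freely, stripe hidden behind the gripper bar. Trial lift of 6 mm, watching the force.

```bash

python3 -m crank '[{"x":0,"y":0,"z":-0.001,"ax":0,"ay":0,"az":0,"claw":1},{"x":0,"y":0,"z":-0.002,"ax":0,"ay":0,"az":0,"claw":1},{"x":0,"y":0,"z":-0.003,"ax":0,"ay":0,"az":0,"claw":1},{"x":0,"y":0,"z":-0.004,"ax":0,"ay":0,"az":0,"claw":1},{"x":0,"y":0,"z":-0.006,"ax":0,"ay":0,"az":0,"claw":1}]' 25
python3 -c "
from h import *
st()"
```

```text
time: 12.2
ee_pos: [0.4813, 0.0117, 0.1015]
eef_rot: [0.785, -0.62, -0.0, 0.0]
ft_force: [0.3, 0.2, -0.9]
width: 0.0516
t 12.2 [0.4813 0.0117 0.1015] yaw -76.59 F [ 0.3  0.2 -0.9] T [ 0.03 -0.06 -0.02] w 0.0516 j7 -1.555
```

```bash

python3 -m crank '[{"x":0,"y":0,"z":-0.007,"ax":0,"ay":0,"az":0,"claw":1},{"x":0,"y":0,"z":-0.016,"ax":0,"ay":0,"az":0,"claw":1},{"x":0,"y":0,"z":-0.026,"ax":0,"ay":0,"az":0,"claw":1},{"x":0,"y":0,"z":-0.036,"ax":0,"ay":0,"az":0,"claw":1},{"x":0,"y":0,"z":-0.046,"ax":0,"ay":0,"az":0,"claw":1}]' 25
python3 -m crank '[{"x":0,"y":0,"z":-0.01,"ax":0,"ay":0,"az":0,"claw":1},{"x":0,"y":0,"z":-0.02,"ax":0,"ay":0,"az":0,"claw":1},{"x":0,"y":0,"z":-0.03,"ax":0,"ay":0,"az":0,"claw":1},{"x":0,"y":0,"z":-0.038,"ax":0,"ay":0,"az":0,"claw":1},{"x":0,"y":0,"z":-0.043,"ax":0,"ay":0,"az":0,"claw":1}]' 25
python3 -m crank '[{"x":0,"y":0,"z":0,"ax":0,"ay":0,"az":0,"claw":1},{"x":0,"y":0,"z":0,"ax":0,"ay":0,"az":0,"claw":1},{"x":0,"y":0,"z":0,"ax":0,"ay":0,"az":0,"claw":1},{"x":0,"y":0,"z":0,"ax":0,"ay":0,"az":0,"claw":1},{"x":0,"y":0,"z":0,"ax":0,"ay":0,"az":0,"claw":1}]' 25
python3 - <<'E'
from h import *
st()
w=camera("wrist")["color"]; s=camera("scene")["color"]; cv2.imwrite("pics/f_scene.png",s)
cv2.imwrite("pics/f.png",np.hstack([cv2.resize(w,(400,420),interpolation=2),cv2.resize(s[120:288,180:340],(400,420),interpolation=2)]))
st()
E
```

```text
time: 12.62
ee_pos: [0.4817, 0.0119, 0.1491]
eef_rot: [0.785, -0.62, 0.0, -0.0]
ft_force: [0.3, -0.0, 0.5]
width: 0.0518
time: 13.03
ee_pos: [0.4818, 0.0118, 0.1918]
eef_rot: [0.785, -0.62, 0.001, -0.0]
ft_force: [0.2, -0.2, 0.3]
width: 0.0518
time: 13.45
ee_pos: [0.4812, 0.0118, 0.1901]
eef_rot: [0.785, -0.62, -0.0, 0.0]
ft_force: [0.0, -0.3, -0.2]
width: 0.0519
t 13.45 [0.4812 0.0118 0.1901] yaw -76.61 F [ 0.  -0.3 -0.2] T [ 0.01 -0.02 -0.06] w 0.0519 j7 -1.494
t 13.55 [0.4813 0.0118 0.1903] yaw -76.61 F [-0.8 -0.8  0.4] T [ 0.03 -0.03 -0.02] w 0.0518 j7 -1.494
```

View pics/f.png

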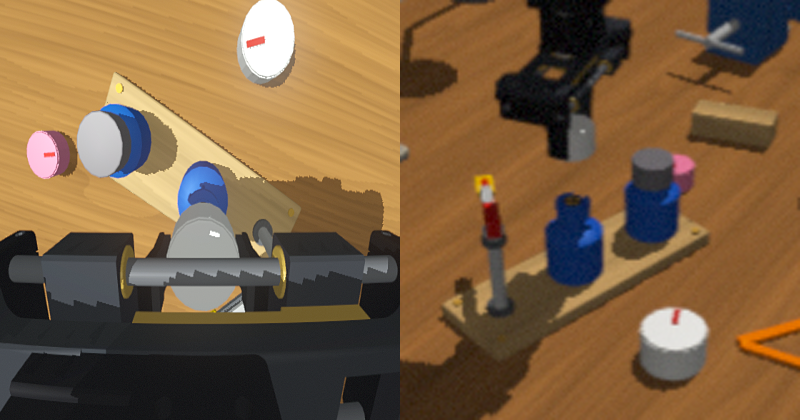

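The cap is held level about 69 mm above the open jar mouth, and the keeper's red tip is still on the yellow mark. Handing in.

```bash
python3 -c "
from bench import close_job
print(close_job())"
```

```text
the job is handed in; nothing more can be done
None
```

I did the job as asked and handed it in at about 13.6 s; `close_job()` gives no verdict.

- **Keeper:** I turned it about 60° anticlockwise and let go. Measured after release, the red tip lay at 136.5° and the mark at 136.3°, so they agree within 0.3°. In the last picture it was still on the mark.
- **Cap direction:** Turning anticlockwise met the hard stop at about 0.9 N·m, and the cap may have slipped a little in the fingers there. Clockwise turned freely, so the cap loosens clockwise seen from above. I turned the gripper to 63° clockwise of where it gripped the cap.
- **Lift:** The cap came straight up with less than about 1 N of resistance.
- **Final state:** The cap is held level (opening 51.8 mm). By the gripper's height its lower edge is about 69 mm above the mouth. The gripper is within about 1 mm of the jar axis.

The gripper bar hid the cap's red stripe, so I didn't see the cap's turn angle directly; the free lift is what confirms it. The highest wrist force I read was about 20 N, while gripping the knob. I only touched the keeper and the cap. The other things visible in the last pictures looked undisturbed, but I took no separate measurement of them.

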